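Put the bath soap away and shut the soap case

ROBOT

A 6-joint arm with a two-finger parallel gripper is mounted at the origin on the work surface. World frame = base frame: x ahead of the robot, y to its left, z up, the work surface at z = 0. Lengths are in m, angles in rad, forces in N, time in s.
With the tool pointing down it reaches from about 0.225 to 0.725 m from the base axis. Payload 3.1 kg.
Tool frame: the origin (TCP) lies between the finger pads; the fingertips stand manip.tips_ahead ahead of it and the grasp point (between the pads) lies 8 mm behind it (manip.tips_ahead is the distance from the TCP to the fingertips, in m); z points along the fingers, y is the line along which they close (so a half turn about z gives the same grasp; the last joint's range is limited). The gripper opens to 85 mm and grips with 20 to 120 N. Pads are 22 mm wide; open, the fingers measure 114 mm over their backs; the gripper's body (76 mm by 85 mm) begins 54 mm behind the grasp point. The pads swing forward as they close: fully open they stand 13 mm farther back than shut.
Start: joints at [-1.329, 0.048, 0.099, 1.622, 0, 1.443], TCP at [0.19, -0.49, 0.216] pointing down, gripper open.
Joint ranges: [-2.91, 2.91], [-0.99, 1.94], [-1.21, 1.42], [-2.12, 2.29], [-1.49, 1.47], [-3.14, 3.14]. Speed limits (rad/s): [2.79, 2.79, 3.14, 3.14, 3.14, 3.14].

INTERFACE

Orientations are given as a 3x3 rotation matrix whose columns are the frame's x, y, z axes.
In Python, from workcell import manip gives the robot as it stands.
- The arm moves only by the shell command python3 -m inch 'ROWS' [FORCE]. ROWS is text: rows parted by semicolons, each of 7 numbers parted by spaces: the turn, a rotation vector about the world's x, y, z in degrees, then the shift along the world's x, y, z in mm, then the opening, from -1 (shut) to 1 (fully open), so that 0 is half open. In form: ax ay az dx dy dz hand; .... A call has 1 to 8 rows; each row is the pose to reach, as a shift and turn from the pose commanded when the call began; what a row does not reach only later rows make up. A row lasts 1/10 s, in which the tool goes at most 50 mm and 8.59 degrees, less where a joint would pass 70% of its speed; a pose out of reach is approached as far as the arm can. A call with a gripper value outside its range is refused whole. The fingers move at their own pace and stop on an object; FORCE is the grip in N (left out, the last holds). Time passes only in rows, so rows that repeat a pose let the fingers close. It gives the time, the measured TCP pose, the force, the opening and the grip force at its end, in the units of the state.
- manip.read_state(): the state, without advancing time (a new reading comes with each control period).
- manip.capture(name): name is "side" or "top" or "wrist"; returns the picture (400x640x3 uint8, red, green, blue); there is no depth.
- manip.camera_params(name): a dict with "fov_y" (degrees; the focal length in pixels is half the picture's height over the tangent of half this angle, whatever the lens; pixels are square), "cx", "cy" (the principal point, pixels), "cam_to_world" (4x4, takes a point from camera to world coordinates). Camera axes: x right, y down, z forward; pixel columns grow to the right and rows downward; lengths in m; the calibration is good to about 2 mm. A picture is of the moment at which its call begins: read the wrist's pose just before it. camera_params takes no time and is no camera call; for the wrist camera it gives the pose at the moment of the call.
- manip.job_done(): hands the job in; it is judged then, once.
The state is a dict: "time": time; "qpos": joint angles; "qvel": joint speeds; "tau": joint torques, N m; "position": TCP position; "ee_rot": TCP orientation; "force": force on the tool from outside, world axes, zero at the start; "wrist_torque": the same for the moment, N m; "width": finger opening in m; "gripper_force": force on a finger pad.
Only numpy, scipy, OpenCV 4.12 (cv2) and the standard library are available. Lean on these libraries where they do the work, as an engineer would, in place of code of your own. Each camera call takes 0.05 s, during which the arm holds its last target. There are 200 camera calls.

TASK

Lay the bath soap flat inside the open soap case: it is the short, rounded rectangular bar, not the long washing bar and not the domed pumice stone. Let go of it, then swing the hinged lid over and push it down until the case is fully shut.

Things in the scene. Friction and masses are not known exactly. Their poses are not given: they have to be found in the camera images.
- bath_soap: Bath soap: cream bar with rounded edges, 76 x 50 x 28 mm high (its x, y, z), about 110 g, lying flat. Origin: centre of its underside; x along its length. Near by, in any order: a longer cream washing bar (135 x 45 x 36 mm, too long for the case) and a grey domed pumice stone (76 mm across).
- soap_case: Tray of the yellow soap case, screwed to the step, 110 x 80 x 14 mm high (its x, y, z), walls 3 mm, inner floor 4 mm above the step. Origin: centre of its underside; x points from the front end to the hinge end; the soap's length goes along x, either way round. The lid hinges about a line along y through (55, 0, 14) mm of this frame and stands open at that end.
- case_lid (a joint): Angle of the case's lid: 0 shut, 1.57 upright, 2.05 stop, leaning back; starts at 1.75 to 2.0. A shell 110 long (hinge to front) x 80 wide x 26 mm deep, 50 g; shut, its flat outer face is 40 mm above the step. The stiff hinge (0.04 N m) holds it where left; about 1 N at its front edge moves it. No catch: push the front end down till it stops.
- lid_lip (a point): Middle of the front edge of the lid's flat outer face, the edge farthest from the hinge: 110 mm from the hinge line along the lid and 26 mm outward from it. It is the top edge when the lid stands open. A small clip tongue sticks out 4 mm just below it on the front.
There are look-alikes about, which are no part of the job. Leave any green or purple look-alike of the bath_soap alone.

How it is judged:
On the way:
1. the bath soap lies flat in the tray, let go of, while the lid is still open (x of bath_soap in the frame of soap_case between -0.02 and 0.02 m and y of bath_soap in the frame of soap_case between -0.02 and 0.02 m and z of bath_soap in the frame of soap_case below 0.009 m and angle between bath_soap's own z axis and vertical below 0.15 rad and contact force between the fingers and bath_soap below 0.1 N and value of joint case_lid above 0.5 rad), for 0.2 s.
At the end, for the whole second after the job is handed in: The bath soap lies flat and at rest on the floor of the soap case (its centre within 20 mm of the tray's centre along and across, its underside less than 9 mm above the step, tilted less than 0.15 rad) and the lid is shut to within 0.09 rad (about 10 mm at its front edge) (value of joint case_lid below 0.09 rad and x of bath_soap in the frame of soap_case between -0.02 and 0.02 m and y of bath_soap in the frame of soap_case between -0.02 and 0.02 m and z of bath_soap in the frame of soap_case below 0.009 m and angle between bath_soap's own z axis and vertical below 0.15 rad and linear speed of bath_soap below 0.02 m/s); the robot touches nothing.
It also fails if it takes over 56 s, if anything falls off the work surface, if the arm or the gripper's body presses on something with over 40 N, if the wrist force passes 120 N, or if a joint passes its speed limit or range.

## Working session

There is one attempt and no reset: what is moved stays moved. The work goes in short steps, Python scripts to look and compute and a shell command to move; the robot and the scene stay as the last step left them, time stands still between calls to the robot, and variables do not carry over. Pictures are saved under pics/ and viewed, at most 14 in all, crops included, and the job is handed in when it is done.

```bash
mkdir -p pics; ls; python3 - <<'E'
from workcell import manip
import cv2,numpy as np
for n in("top","side"):
    im=manip.capture(n);cv2.imwrite(f"pics/{n}0.png",im[:,:,::-1])
    p=manip.camera_params(n);print(n,p["fov_y"],p["cx"],p["cy"],np.round(p["cam_to_world"],3).tolist())
a=cv2.imread("pics/top0.png");b=cv2.imread("pics/side0.png")
print(manip.tips_ahead,manip.read_state())
E
```

```text
pics
top 48.55288119565216 317.59142632566284 204.19211044308852 [[0.008, -0.99, 0.144, 0.373], [-1.0, -0.007, 0.008, -0.026], [-0.007, -0.144, -0.99, 1.062], [0.0, 0.0, 0.0, 1.0]]
side 44.360841957864324 317.2496647604663 190.03930031279893 [[-0.874, -0.256, 0.413, 0.063], [-0.486, 0.459, -0.744, 0.721], [0.001, -0.851, -0.525, 0.613], [0.0, 0.0, 0.0, 1.0]]
0.011 {'time': 0.1, 'qpos': array([-1.32880622e+00,  4.86848608e-02,  9.77378671e-02,  1.62201217e+00,
       -1.08670435e-05,  1.44298966e+00]), 'qvel': array([ 0.00164188, -0.00340726,  0.00187397, -0.00153958, -0.0006104 ,
        0.00061652]), 'tau': array([ 3.22138781e-03, -3.39851618e+01,  3.20935464e+01,  1.57518871e-02,
       -1.03992325e-04,  1.09192079e-06]), 'position': array([ 0.18958624, -0.48893423,  0.21462167]), 'ee_rot': array([[ 9.32400882e-01,  3.61425395e-01, -5.28842398e-04],
       [ 3.61425685e-01, -9.32398561e-01,  2.09721454e-03],
       [ 2.64894702e-04, -2.14658191e-03, -9.99997661e-01]]), 'force': array([ 0.79829491, -0.33455885,  0.1344691 ]), 'wrist_torque': array([0.00849341, 0.03440131, 0.04373305]), 'gripper_force': 0.0, 'width': 0.08572172748743141}
```

View pics/top0.png

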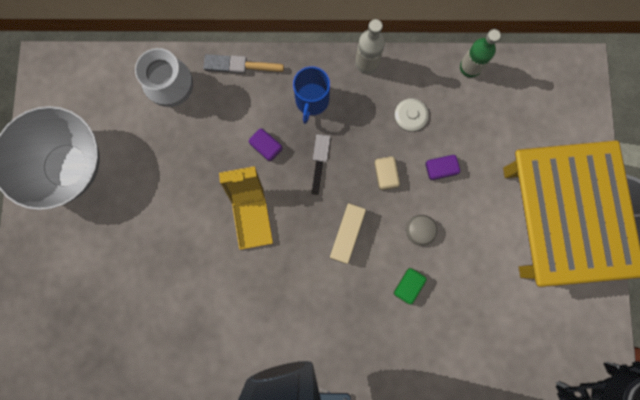

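View pics/side0.png

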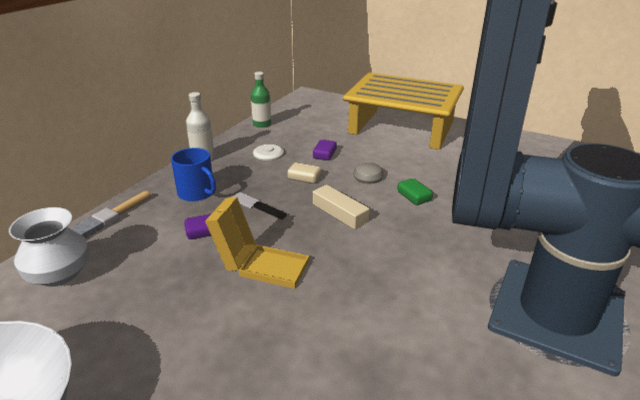

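Top view: bath soap at (387,172), long bar at (348,233), pumice at (422,229), tray around (253,225) with the open lid at (243,185). In the side view the soap is at (304,172) and the tray at (272,265).

```bash
cat > h.py <<'E'
from workcell import manip
import cv2,numpy as np
def ray(n,uv,P=None):
    p=P or manip.camera_params(n);f=200/np.tan(np.radians(p["fov_y"]/2));T=np.array(p["cam_to_world"])
    d=T[:3,:3]@np.array([(uv[0]-p["cx"])/f,(uv[1]-p["cy"])/f,1]);return T[:3,3],d
def onz(n,uv,z,P=None):
    o,d=ray(n,uv,P);return o+d*(z-o[2])/d[2]
def tri(a,ua,b,ub,Pa=None,Pb=None):
    o1,d1=ray(a,ua,Pa);o2,d2=ray(b,ub,Pb)
    s=np.linalg.lstsq(np.c_[d1,-d2],o2-o1,rcond=None)[0]
    return (o1+d1*s[0]+o2+d2*s[1])/2, np.linalg.norm(o1+d1*s[0]-o2-d2*s[1])
def proj(n,X,P=None):
    p=P or manip.camera_params(n);f=200/np.tan(np.radians(p["fov_y"]/2));T=np.array(p["cam_to_world"])
    c=T[:3,:3].T@(np.asarray(X)-T[:3,3]);return c[:2]/c[2]*f+[p["cx"],p["cy"]]
E
python3 - <<'E'
from h import *
a=cv2.imread("pics/top0.png");b=cv2.imread("pics/side0.png")
A=cv2.resize(a[130:270,200:410],None,fx=3.8,fy=3.8,interpolation=cv2.INTER_CUBIC)
cv2.imwrite("pics/a.png",A[:, :])
B=cv2.resize(b[150:300,180:380],None,fx=4,fy=4,interpolation=cv2.INTER_CUBIC);cv2.imwrite("pics/b.png",B)
hsv=cv2.cvtColor(a,cv2.COLOR_BGR2HSV)
m=cv2.inRange(hsv,(15,40,150),(32,130,255));m[:, 480:]=0;m[:150]=0
for c in cv2.findContours(m,0,2)[0]:
    if cv2.contourArea(c)>100:
        r=cv2.minAreaRect(c);print(r)
        for z in(.028,):
            q=np.array([onz("top",u,z) for u in cv2.boxPoints(r)]);print(q.round(4)[:,:2].tolist(),q.mean(0).round(4),np.linalg.norm(q[1]-q[0]),np.linalg.norm(q[2]-q[1]))
E
```

```text
((346.9000244140625, 232.8000030517578), (19.289892196655273, 57.23721694946289), 18.434947967529297)
[[0.4, -0.0441], [0.5274, -0.0862], [0.5132, -0.1292], [0.3863, -0.0865]] [ 0.4568 -0.0865  0.028 ] 0.13418891072483324 0.045262018491452526
((386.03851318359375, 171.6923065185547), (29.221303939819336, 19.415496826171875), 78.69007110595703)
[[0.6325, -0.1505], [0.6422, -0.1961], [0.5725, -0.2085], [0.5631, -0.1633]] [ 0.6026 -0.1796  0.028 ] 0.046582888621448486 0.07071586704657734
```

View pics/a.png

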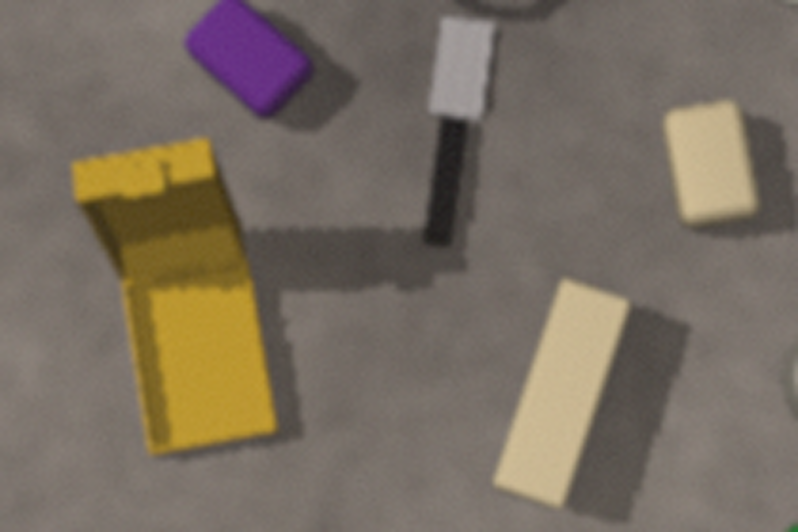

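View pics/b.png

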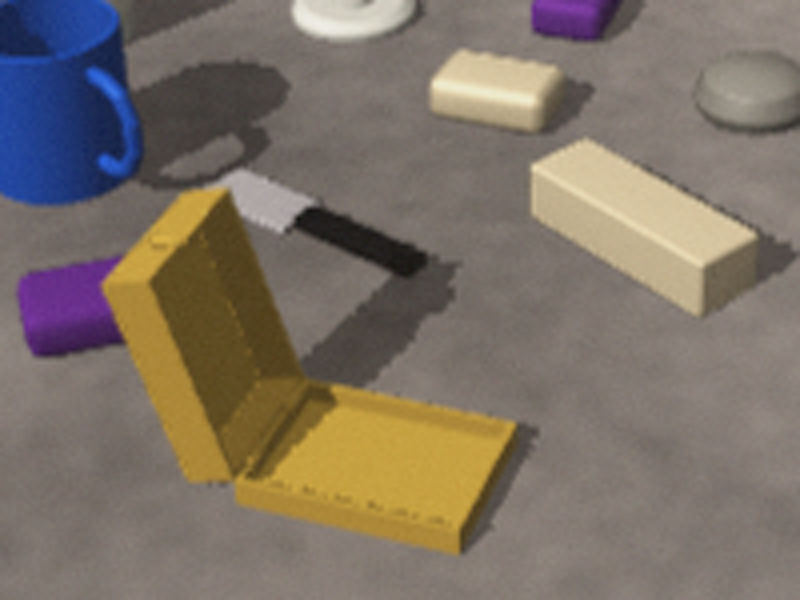

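```bash
python3 - <<'E'
from h import *
t=lambda u,v:(u/3.8+200,v/3.8+130)
s=lambda u,v:(u/4+180,v/4+150)
C={'FL':((150,453),(460,528)),'FR':((275,430),(517,424)),'HL':((123,285),(237,487))}
for k,(a,b) in C.items(): print(k,tri("top",t(*a),"side",s(*b)))
for k,u in {'lidL':(73,163),'lidR':(208,140)}.items():
    print(k,tri("top",t(*u),"side",s(*{'lidL':(107,284),'lidR':(180,193)}[k])))
q=np.array([onz("top",t(*u),.014) for u in[(150,453),(275,430),(250,283),(123,285)]]);print(q.round(4))
x=q[2]-q[1]+q[3]-q[0];print(np.degrees(np.arctan2(x[1],x[0])),q.mean(0)[:2],np.linalg.norm(q[0]-q[1]),np.linalg.norm(q[3]-q[0]))
E
```

```text
FL (array([0.41667952, 0.16571856, 0.01497022]), np.float64(2.639700240873757e-05))
FR (array([0.43160297, 0.08874909, 0.01323645]), np.float64(2.680945411573654e-05))
HL (array([0.52291132, 0.18751621, 0.01023318]), np.float64(0.0012460876445370844))
lidL (array([0.57793419, 0.19739937, 0.11206535]), np.float64(0.0018260902304787394))
lidR (array([0.59427154, 0.12133777, 0.11148826]), np.float64(0.003069837591723878))
[[0.4167 0.1659 0.014 ]
 [0.4315 0.0887 0.014 ]
 [0.5237 0.1065 0.014 ]
 [0.5218 0.1864 0.014 ]]
11.003723741850783 [0.47344134 0.13686753] 0.0786511025943644 0.10708184378637729
```

```bash
python3 -m inch '0 0 -2 36 27 0 1; 0 0 -4 72 54 0 1; 0 0 -6 108 81 0 1; 0 0 -8 144 108 0 1; 0 0 -10 180 135 0 1; 0 0 -11 216 162 0 1; 0 0 -11 252 189 0 1; 0 0 -11 288 216 0 1'; python3 -m inch '0 0 0 36 27 0 1; 0 0 0 72 54 0 1; 0 0 0 108 81 0 1; 0 0 0 122 92 0 1; 0 0 0 122 92 0 1; 0 0 0 122 92 0 1'
python3 - <<'E'
from h import *
P=manip.camera_params("wrist");im=manip.capture("wrist")[:,:,::-1].copy();cv2.imwrite("pics/w1.png",im)
import pickle;pickle.dump(P,open("w1.pkl","wb"));s=manip.read_state();print(s["position"],np.degrees(np.arctan2(s["ee_rot"][1,0],s["ee_rot"][0,0])),np.round(P["cam_to_world"],3).tolist())
hsv=cv2.cvtColor(im,cv2.COLOR_BGR2HSV)
m=cv2.inRange(hsv,(15,35,130),(35,130,255))
for c in cv2.findContours(m,0,2)[0]:
    if cv2.contourArea(c)>1000:
        r=cv2.minAreaRect(c);print(r)
        q=np.array([onz("wrist",u,.02,P) for u in cv2.boxPoints(r)]);e=[q[1]-q[0],q[2]-q[1]];print(q.mean(0).round(4),[(np.linalg.norm(v).round(4),np.degrees(np.arctan2(v[1],v[0])).round(1)) for v in e])
E
```

```text
time: 0.9
position: [0.4788, -0.272, 0.2151]
ee_rot: [[0.984, 0.177, -0.001], [0.177, -0.984, 0.0], [-0.001, -0.001, -1.0]]
force: [0.4, -0.2, 0.3]
width: 0.0853
gripper_force: 0.0
time: 1.5
position: [0.5993, -0.1814, 0.2148]
ee_rot: [[0.984, 0.178, -0.002], [0.178, -0.984, 0.0], [-0.002, -0.0, -1.0]]
force: [-0.3, 0.2, -0.6]
width: 0.0853
gripper_force: 0.0
[ 0.59894892 -0.18194483  0.21522799] 10.16360403769523 [[0.178, -0.932, -0.316, 0.68], [-0.984, -0.169, -0.056, -0.166], [-0.001, 0.321, -0.947, 0.373], [0.0, 0.0, 0.0, 1.0]]
((239.59860229492188, 250.2454071044922), (40.298484802246094, 75.04322814941406), 28.300756454467773)
[ 0.4751 -0.0916  0.02  ] [(np.float64(0.1108), np.float64(-20.5)), (np.float64(0.0504), np.float64(-110.8))]
((322.5, 169.0), (68.0, 45.0), 90.0)
[ 0.6025 -0.1803  0.02  ] [(np.float64(0.0521), np.float64(-79.7)), (np.float64(0.0832), np.float64(-168.3))]
```

View pics/w1.png

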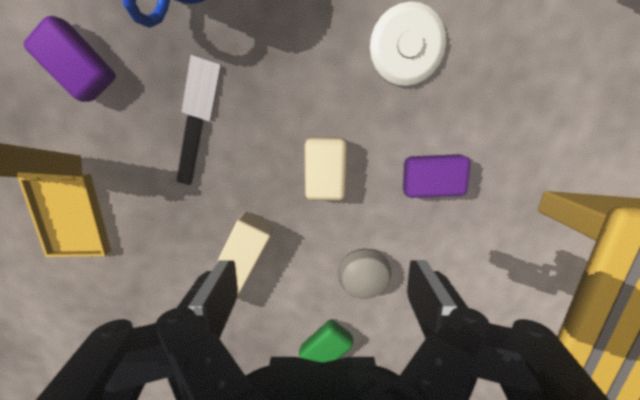

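The wrist view shows the soap at (325,169), square with the tool. The purple look-alike at (436,176) is clear of the fingers. I'm going down to grip high on the sides.

```bash
python3 -m inch '0 0 0 3 1 -40 1; 0 0 0 3 1 -80 1; 0 0 0 3 1 -120 1; 0 0 0 3 1 -150 1; 0 0 0 3 1 -172 1; 0 0 0 3 1 -191 1; 0 0 0 3 1 -191 1; 0 0 0 3 1 -191 1'
python3 -m inch '0 0 0 0 0 0 -0.2; 0 0 0 0 0 0 -0.2; 0 0 0 0 0 0 -0.2; 0 0 0 0 0 0 -0.2; 0 0 0 0 0 0 -0.2; 0 0 0 0 0 0 -0.2; 0 0 0 0 0 0 -0.2; 0 0 0 0 0 0 -0.2' 30
python3 - <<'E'
from h import *
im=manip.capture("side")[:,:,::-1];im2=manip.capture("wrist")[:,:,::-1]
cv2.imwrite("pics/s2.png",np.hstack([cv2.resize(im[80:230,230:380],(400,400),interpolation=2),cv2.resize(im2,(400,250))[:, :] if 0 else cv2.resize(im2[:, 120:520],(400,400))]))
E
```

```text
time: 2.35
position: [0.6017, -0.1814, 0.0249]
ee_rot: [[0.985, 0.175, -0.001], [0.175, -0.985, 0.0], [-0.001, -0.0, -1.0]]
force: [0.7, 0.7, 0.8]
width: 0.0856
gripper_force: 0.0
time: 3.15
position: [0.6027, -0.1805, 0.0246]
ee_rot: [[0.984, 0.177, -0.0], [0.177, -0.984, 0.0], [-0.0, -0.0, -1.0]]
force: [0.0, -0.5, -0.4]
width: 0.0346
gripper_force: 0.0
```

View pics/s2.png

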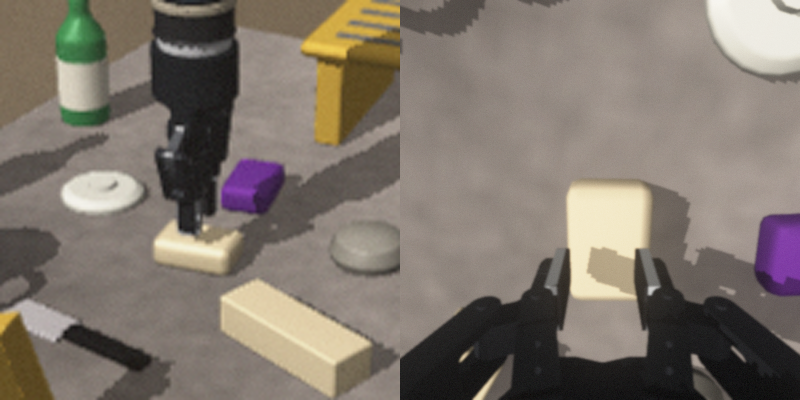

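The fingers went to 34.6 mm without holding anything, so the tips are passing over the top of the soap. I'll check the tip offset and feel for the soap's top.

```bash
python3 -c "
from workcell import manip;print(manip.tips_ahead)"
python3 -m inch '0 0 0 0 0 -1 -0.2; 0 0 0 0 0 -2 -0.2;0 0 0 0 0 -2 -0.2'; python3 -m inch '0 0 0 0 0 -1 -0.2; 0 0 0 0 0 -2 -0.2;0 0 0 0 0 -2 -0.2'
```

```text
0.011
time: 3.55
position: [0.6025, -0.1805, 0.0224]
ee_rot: [[0.984, 0.177, -0.001], [0.177, -0.984, 0.0], [-0.0, -0.0, -1.0]]
force: [0.2, 0.2, 0.1]
width: 0.0342
gripper_force: 0.0
time: 3.85
position: [0.6026, -0.1805, 0.0204]
ee_rot: [[0.984, 0.177, -0.0], [0.177, -0.984, 0.0], [-0.0, -0.0, -1.0]]
force: [1.0, -0.1, -0.5]
width: 0.0342
gripper_force: 0.0
```

```bash
python3 - <<'E'
from h import *
P=manip.camera_params("wrist");im=manip.capture("wrist")[:,:,::-1].copy();s=manip.read_state()
p=s["position"]
for dz in(-.011,0,.008):print(dz,proj("wrist",p+[0,0,dz],P))
print(P["cam_to_world"][:3,3],p)
hsv=cv2.cvtColor(im,cv2.COLOR_BGR2HSV)
m=cv2.inRange(hsv,(15,35,130),(35,130,255))
for c in cv2.findContours(m,0,2)[0]:
    if cv2.contourArea(c)>1000:
        x,y,w,h=cv2.boundingRect(c);print(x,y,w,h,[[onz("wrist",u,z,P).round(4)[:2].tolist() for u in[(x,y),(x+w,y),(x,y+h),(x+w,y+h)]]for z in (.0,.028)])
t=manip.capture("top")[:,:,::-1]; sd=manip.capture("side")[:,:,::-1]
for X in(p,p-[0,0,.011]):print("top",proj("top",X),"side",proj("side",X))
for u in np.c_[[proj("wrist",p,P)]].round().astype(int):cv2.circle(im,tuple(map(int,u)),3,(0,0,255),-1)
cv2.imwrite("pics/d.png",np.hstack([cv2.resize(im[120:400,180:460],(400,400),interpolation=2),cv2.resize(sd[120:210,260:350],(400,400),interpolation=2)]))
E
```

```text
-0.011 [323.32213938 240.29177674]
0 [323.37584208 248.52795691]
0.008 [323.41908478 255.15992599]
[ 0.68303155 -0.16538509  0.1782575 ] [ 0.60264304 -0.18048468  0.02056991]
280 177 94 133 [[[0.6354, -0.1476], [0.6456, -0.2042], [0.5384, -0.1606], [0.5504, -0.2269]], [[0.6429, -0.1504], [0.6515, -0.1981], [0.5611, -0.1614], [0.5712, -0.2172]]]
top [385.94962114 172.27050371] side [303.42795494 170.76262148]
top [385.28921826 173.24798491] side [303.49096719 174.64718066]
```

View pics/d.png

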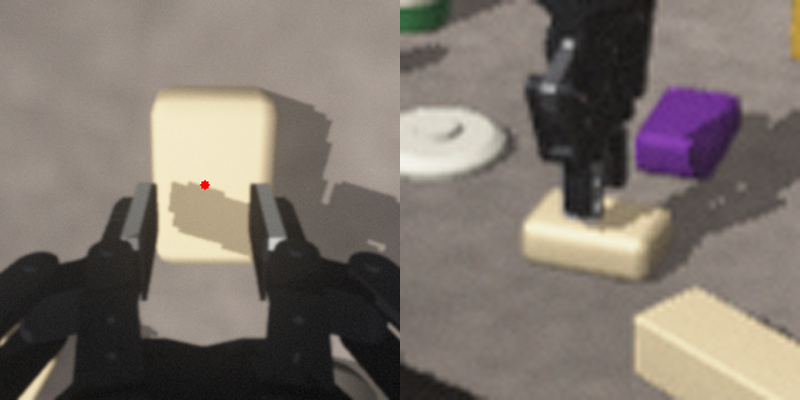

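The tips seem to be well above the soap, so I'll lower in small steps and watch the force.

```bash
python3 - <<'E'
from h import *
for u in[(297.8,167.7),(305.5,167.7)]:
    o,d=ray("side",u)
    for y in(-.163,-.150):print(y,(o+d*(y-o[1])/d[1]).round(4))
E
for i in 1; do python3 -m inch '0 0 0 0 0 -2 -0.2; 0 0 0 0 0 -3 -0.2;0 0 0 0 0 -3 -0.2' | grep -A3 -E 'pos|force'; done
python3 -m inch '0 0 0 0 0 -2 -0.2; 0 0 0 0 0 -3 -0.2;0 0 0 0 0 -3 -0.2' | grep -E 'pos|force'
```

```text
-0.163 [ 0.6079 -0.163   0.0362]
-0.15 [ 0.5999 -0.15    0.0447]
-0.163 [ 0.5863 -0.163   0.0421]
-0.15 [ 0.5786 -0.15    0.0505]
position: [0.6025, -0.1804, 0.0173]
ee_rot: [[0.984, 0.177, -0.001], [0.177, -0.984, 0.0], [-0.001, -0.0, -1.0]]
force: [0.1, 0.5, -0.4]
width: 0.0338
gripper_force: 0.0
position: [0.6025, -0.1804, 0.0144]
force: [0.7, -0.5, -0.0]
gripper_force: 0.0
```

```bash
python3 -m inch '0 0 0 0 0 -2 -0.2; 0 0 0 0 0 -3 -0.2;0 0 0 0 0 -3 -0.2' | grep -E 'pos|force'
python3 -m inch '0 0 0 0 0 -1 -0.2; 0 0 0 0 0 -2 -0.2;0 0 0 0 0 -2 -0.2' | grep -E 'pos|force'
```

```text
position: [0.6028, -0.1805, 0.0117]
force: [0.3, -0.5, -0.7]
gripper_force: 0.0
position: [0.6028, -0.1805, 0.0116]
force: [-2.6, 0.9, 7.2]
gripper_force: 3.7
```

Contact on the 28 mm top came at TCP z ≈ 0.0117, so the tips stand about 16 mm behind the reported TCP. I'll open, lower and grip.

```bash
python3 -m inch '0 0 0 0 0 10 1; 0 0 0 0 0 10 1;0 0 0 0 0 10 1;0 0 0 0 0 10 1;0 0 0 0 0 0 1;0 0 0 0 0 -8 1;0 0 0 0 0 -16 1;0 0 0 0 0 -16 1' | grep -E 'pos|force|wid'
python3 -m inch '0 0 0 0 0 0 -0.2; 0 0 0 0 0 0 -0.2;0 0 0 0 0 0 -0.2; 0 0 0 0 0 0 -0.2;0 0 0 0 0 0 -0.2; 0 0 0 0 0 0 -0.2' 30| grep -E 'pos|force|wid'
```

```text
position: [0.6008, -0.1797, -0.0091]
force: [-0.5, -0.0, 0.4]
width: 0.0855
gripper_force: 0.0
position: [0.6035, -0.1809, -0.0053]
force: [0.3, -0.5, 2.5]
width: 0.0487
gripper_force: 34.0
```

```bash
python3 -m inch '0 0 0 0 0 15 -0.2; 0 0 0 0 0 40 -0.2;0 0 0 0 0 70 -0.2; 0 0 0 0 0 90 -0.2;0 0 0 -20 20 95 -0.2;0 0 0 -45 45 95 -0.2; 0 0 0 -75 75 95 -0.2; 0 0 0 -100 110 95 -0.2'| grep -E 'pos|force|wid'
python3 -m inch '0 0 0 -15 35 0 -0.2; 0 0 0 -25 75 0 -0.2;0 0 0 -25 115 0 -0.2; 0 0 1 -25 155 0 -0.2;0 0 1 -25 190 0 -0.2;0 0 1 -25 209 0 -0.2; 0 0 1 -25 209 0 -0.2; 0 0 1 -25 209 0 -0.2'
python3 - <<'E'
from h import *
P=manip.camera_params("wrist");im=manip.capture("wrist")[:,:,::-1].copy();t=manip.capture("side")[:,:,::-1]
cv2.imwrite("pics/e.png",np.hstack([cv2.resize(im,(640,400))[:,120:520],cv2.resize(t[120:320,180:380],(400,400),interpolation=2)]))
c=np.array([.478,.138]);a=np.radians(11);R=np.array([[np.cos(a),-np.sin(a)],[np.sin(a),np.cos(a)]])
for q in[(-.055,.04),(-.055,-.04),(.055,-.04),(.055,.04)]:
    X=[*(c+R@q),.014];print(q,proj("wrist",X,P)-[120,0],proj("side",X))
E
```

```text
position: [0.5009, -0.0697, 0.0889]
force: [-0.0, 1.0, -1.0]
width: 0.0496
gripper_force: 33.5
time: 8.2
position: [0.4772, 0.1385, 0.0888]
ee_rot: [[0.981, 0.195, -0.001], [0.195, -0.981, -0.001], [-0.001, 0.001, -1.0]]
force: [0.5, -0.3, -1.8]
width: 0.0493
gripper_force: 33.5
(-0.055, 0.04) [158.06102141 264.09788717] [294.84295828 282.81923536]
(-0.055, -0.04) [248.63546788 264.51826094] [309.36820903 255.53399813]
(0.055, -0.04) [256.52139518 137.96249123] [256.5501004  244.44935877]
(0.055, 0.04) [152.01370829 137.424359  ] [238.70216292 270.06222364]
```

View pics/e.png

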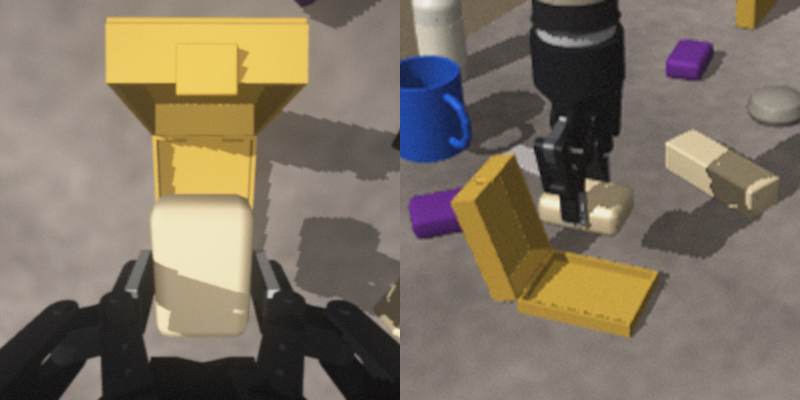

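The wrist view shows the soap level and square over the tray. The tray's rear corners, near (153,137) and (256,138), sit where predicted, so I'll lower and release.

```bash
python3 -m inch '0 0 0 0 0 -25 -0.2; 0 0 0 0 0 -50 -0.2;0 0 0 0 0 -65 -0.2; 0 0 0 0 0 -75 -0.2;0 0 0 0 0 -82 -0.2;0 0 0 0 0 -87 -0.2; 0 0 0 0 0 -87 -0.2'
python3 -m inch '0 0 0 0 0 0 0.1; 0 0 0 0 0 0 0.3; 0 0 0 0 0 0 0.5; 0 0 0 0 0 0 0.6;0 0 0 0 0 0 0.6; 0 0 0 0 0 0 0.6; 0 0 0 0 0 0 0.6'
```

```text
time: 9.0
position: [0.4777, 0.1382, 0.0016]
ee_rot: [[0.981, 0.194, -0.0], [0.194, -0.981, -0.0], [-0.0, 0.0, -1.0]]
force: [0.2, 0.3, -1.5]
width: 0.0496
gripper_force: 33.5
time: 9.7
position: [0.4777, 0.1385, 0.0017]
ee_rot: [[0.981, 0.194, 0.0], [0.194, -0.981, 0.0], [0.0, -0.0, -1.0]]
force: [0.2, -0.1, -0.7]
width: 0.0688
gripper_force: 0.0
```

```bash
python3 -m inch '0 0 0 0 0 15 0.6; 0 0 0 0 0 50 0.6;0 0 0 0 0 90 0.6; 0 0 0 0 0 130 0.6;0 0 0 0 0 160 -1;0 0 0 0 0 170 -1; 0 0 0 0 0 170 -1; 0 0 0 0 0 170 -1' 
python3 - <<'E'
from h import *
P=manip.camera_params("wrist");im=manip.capture("wrist")[:,:,::-1].copy();t=manip.capture("side")[:,:,::-1]
cv2.imwrite("pics/f.png",np.hstack([im[:,120:520],cv2.resize(t[120:320,180:380],(400,400),interpolation=2)]))
hsv=cv2.cvtColor(im,cv2.COLOR_BGR2HSV)
m=cv2.inRange(hsv,(15,35,130),(35,130,255))
for c in cv2.findContours(m,0,2)[0]:
    if cv2.contourArea(c)>1000:
        r=cv2.minAreaRect(c);q=onz("wrist",r[0],.028,P);d=q[:2]-[.478,.138];a=np.radians(11);print(r,q,d@[np.cos(a),np.sin(a)],d@[-np.sin(a),np.cos(a)])
E
```

```text
time: 10.5
position: [0.477, 0.1384, 0.1701]
ee_rot: [[0.981, 0.194, -0.002], [0.194, -0.981, -0.0], [-0.002, -0.0, -1.0]]
force: [-0.5, -1.8, -0.8]
width: 0.0103
gripper_force: 0.0
((515.3179321289062, 231.0653076171875), (66.01438903808594, 139.0421142578125), 42.57072830200195) [ 0.46637981 -0.07840119  0.028     ] -0.052697989392352144 -0.2102080486762671
((322.0, 181.0), (72.0, 50.0), 90.0) [0.48055882 0.14003231 0.028     ] 0.0028995867664960394 0.0015067281493394715
((330.6051940917969, 128.71804809570312), (208.22235107421875, 145.86972045898438), 86.49646759033203) [0.53387832 0.14203246 0.028     ] 0.05562110484453089 -0.00670371457004139
```

View pics/f.png

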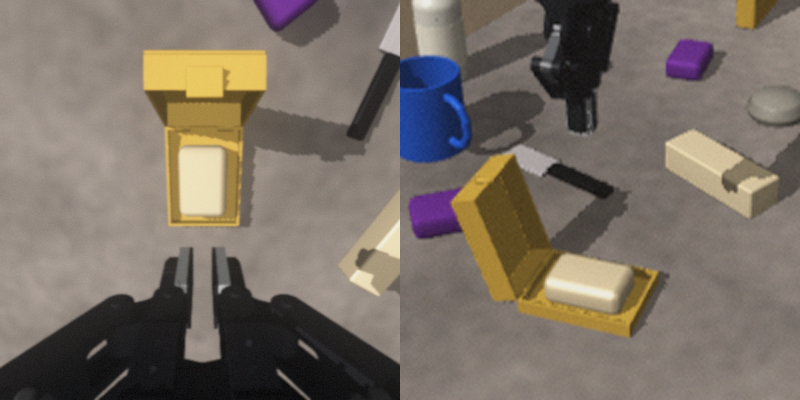

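The soap lies flat in the tray, about 3 mm off centre at most, and the lid is still open at about 1.85 rad. I'll take the closed fingers over and behind the lid.

```bash
python3 -m inch '0 0 0 35 7 0 -1; 0 0 0 70 14 0 -1; 0 0 0 105 20 0 -1; 0 0 0 139 27 0 -1; 0 0 0 139 27 0 -1; 0 0 0 139 27 -35 -1; 0 0 0 139 27 -70 -1; 0 0 0 139 27 -98 -1'| grep -E 'pos|force|wid'
python3 -m inch '0 0 0 -8 -2 1 -1; 0 0 0 -16 -3 3 -1; 0 0 0 -25 -5 6 -1; 0 0 0 -32 -6 10 -1; 0 0 0 -40 -8 14 -1; 0 0 0 -48 -9 19 -1; 0 0 0 -57 -11 20 -1; 0 0 0 -65 -13 21 -1'
python3 - <<'E'
from h import *
t=manip.capture("side")[:,:,::-1]
cv2.imwrite("pics/g.png",cv2.resize(t[90:320,150:380],(460,460),interpolation=2))
E
```

```text
position: [0.6142, 0.1651, 0.0699]
force: [-0.9, -0.2, 0.3]
width: 0.0001
gripper_force: 0.0
time: 12.2
position: [0.5515, 0.1525, 0.0956]
ee_rot: [[0.981, 0.194, 0.001], [0.194, -0.981, 0.0], [0.001, -0.0, -1.0]]
force: [0.6, 0.2, 0.5]
width: 0.0004
gripper_force: 0.3
```

View pics/g.png

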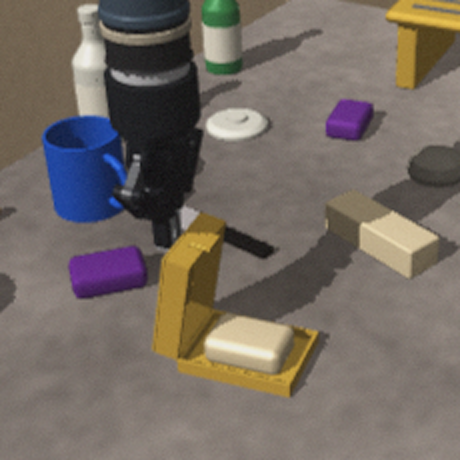

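The lid has come just past upright and is following the finger. I'll keep going along its arc.

```bash
python3 -m inch '0 0 0 -9 -2 0 -1; 0 0 0 -18 -3 1 -1; 0 0 0 -31 -6 -2 -1; 0 0 0 -45 -9 -5 -1; 0 0 0 -57 -11 -12 -1; 0 0 0 -69 -13 -20 -1; 0 0 0 -78 -15 -30 -1; 0 0 0 -86 -17 -41 -1'
python3 -m inch '0 0 0 -5 -1 -8 -1; 0 0 0 -8 -2 -15 -1; 0 0 0 -10 -2 -20 -1; 0 0 0 -10 -2 -22 -1; 0 0 0 -10 -2 -22 -1'
```

```text
time: 13.05
position: [0.4645, 0.1354, 0.0532]
ee_rot: [[0.981, 0.194, -0.001], [0.194, -0.981, -0.0], [-0.001, -0.0, -1.0]]
force: [0.1, -0.6, 0.5]
width: -0.0002
gripper_force: 0.1
time: 13.55
position: [0.4559, 0.1335, 0.0315]
ee_rot: [[0.981, 0.194, -0.0], [0.194, -0.981, 0.0], [-0.0, -0.0, -1.0]]
force: [0.3, 0.7, 0.7]
width: 0.0
gripper_force: 0.0
```

```bash
python3 -m inch '0 0 0 0 0 -1 -1; 0 0 0 0 0 -3 -1; 0 0 0 0 0 -3 -1'| grep -E 'pos|force'; python3 -m inch '0 0 0 0 0 -1 -1; 0 0 0 0 0 -2 -1; 0 0 0 0 0 -2 -1'| grep -E 'pos|force'
python3 - <<'E'
from h import *
t=manip.capture("side")[:,:,::-1]
cv2.imwrite("pics/h.png",cv2.resize(t[120:320,180:380],(400,400),interpolation=2))
E
```

```text
position: [0.456, 0.1335, 0.0287]
force: [0.2, -0.1, -1.3]
gripper_force: 0.0
position: [0.4557, 0.1335, 0.0266]
force: [-0.1, -0.9, -0.7]
gripper_force: 0.0
```

View pics/h.png

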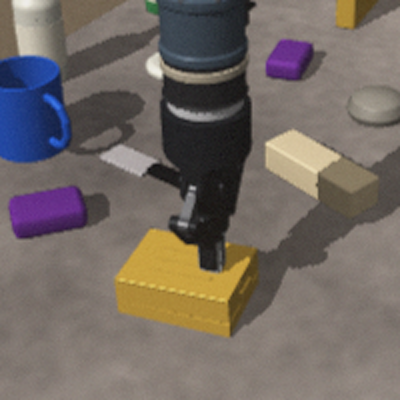

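The lid is nearly shut. I'll push until the force rises.

```bash
python3 -m inch '0 0 0 0 0 -1 -1; 0 0 0 0 0 -2 -1; 0 0 0 0 0 -2 -1'| grep -E 'pos|force'; python3 -m inch '0 0 0 0 0 -1 -1; 0 0 0 0 0 -2 -1; 0 0 0 0 0 -2 -1'| grep -E 'pos|force'
```

```text
position: [0.4556, 0.1335, 0.0245]
force: [-0.2, 0.4, -0.4]
gripper_force: 0.0
position: [0.4558, 0.1335, 0.0243]
force: [-3.8, -0.4, 7.8]
gripper_force: 4.1
```

A firm stop, with the tips at about 40 mm, which matches the shut height. I'll back off and check.

```bash
python3 -m inch '0 0 0 0 0 5 -1; 0 0 0 0 0 30 -1; 0 0 0 0 0 60 -1; 0 0 0 -40 -60 90 -1; 0 0 0 -70 -100 110 -1; 0 0 0 -80 -140 130 -1; 0 0 0 -80 -160 130 -1; 0 0 0 -80 -160 130 -1'| grep -E 'time|pos|force'
python3 - <<'E'
from h import *
sd=manip.capture("side")[:,:,::-1]
cv2.imwrite("pics/i.png",cv2.resize(sd[210:300,200:330],(780,540),interpolation=2))
c=np.array([.478,.138]);a=np.radians(11);R=np.array([[np.cos(a),-np.sin(a)],[np.sin(a),np.cos(a)]])
for q in[(-.055,.04),(-.055,-.04),(.055,-.04),(.055,.04)]:
    print(q,[((proj("side",[*(c+R@q),z])-[200,210])*6).round(0) for z in(.040,.050)])
E
```

```text
time: 15.6
position: [0.3763, -0.0311, 0.1551]
force: [0.1, 1.8, -0.4]
gripper_force: 0.0
(-0.055, 0.04) [array([567., 370.]), array([566., 344.])]
(-0.055, -0.04) [array([656., 209.]), array([655., 183.])]
(0.055, -0.04) [array([334., 143.]), array([332., 118.])]
(0.055, 0.04) [array([225., 294.]), array([222., 269.])]
```

View pics/i.png

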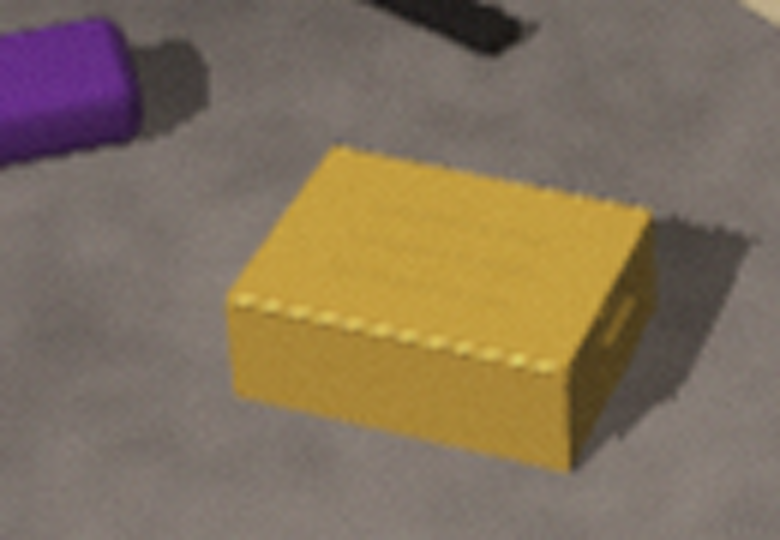

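The lid's front corners, at (568,370) and (652,210), sit at the predicted 40 mm height, so the case is shut. Handing in.

```bash
python3 -c "
from workcell import manip;print(manip.job_done())"
```

```text
the job is handed in; nothing more can be done
None
```

The bath soap lies flat in the case, about 3 mm off centre at most when placed, the lid is fully shut, and I handed the job in at about 15.6 s; no verdict was returned.

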